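# Return an instrument cassette through a sprung flap gate

### The job

Return the long steel instrument cassette: set it down lengthways on the open loading plate of the return chute and let go of it there, then push it along the floor of the chute, in through the two sprung flaps, until it bears against the spring buffer at the back. Press it home gently, so that the buffer gives about 4 mm for half a second but is never driven to the end of its 8 mm stroke, then take the fingers out so that both flaps swing shut behind it. Keep the cassette flat and leave everything else on the counter where it is.

Things in the scene. Friction and masses are not known exactly. Their poses are not given: they have to be found in the camera images.
- cassette_mid (a point): Centre (half-way up) of the long perforated steel instrument cassette, a closed block 110 mm long (its x axis) x 50 mm wide (its y axis) x 40 mm tall (z up), 0.25 to 0.55 kg. The two ends are alike. It starts lying flat on the counter, on its own.
- gate (a point): Middle of the line where the chute's two flaps meet, on the top face of its floor. x points level along the chute, inwards (the way to push); y left, z up. Floor: aluminium plate 4 mm thick on the counter, 124 mm wide, x = -175 to 280 mm. Cheeks at x = -48 to -8 mm funnel from 87 to 55 mm apart. The opening between swung flaps is 60 mm. All walls and flaps are at most 50 mm tall, open above.
- plate_mid (a point): Middle of the open loading plate, on its top face, axes as the gate's, 110 mm before the gate line. Nothing stands on the plate, which is flat and 124 mm wide, from x = -65 to +60 mm about this point.
- bay_mid (a point): Point on the chute's floor 110 mm inside the gate line, axes as the gate's. Side walls, straight here, are 59 mm apart (76 mm just behind the gate, for the flaps). The bay is open above, so fingers can follow the cassette. The spring buffer's untouched face stands 45 to 75 mm further in, at a depth that differs each time and is not measured: feel for it. It is 46 mm wide, 3 to 35 mm above the floor.
- flap_left (a joint): Angle (rad) of the flap hinged upright at x = 0, y = +32 mm: 0 shut across the opening, 1.57 swung fully inwards along the wall; opens only inwards. Grey plate 31 mm long, 42 mm tall, 4 mm thick. A light spring shuts it (about 1 N at its free edge shut, 3 N wide open).
- flap_right (a joint): The same for the mirror-image flap at y = -32 mm.
- buffer (a joint): How far (m) the spring buffer is pressed in: 0 untouched, 0.008 bottomed. It takes 3 N to start and 1.5 N more for each mm (7 N at 2.7 mm, 13 N at 6.7 mm); damped, it comes back out when let go, pushing the cassette back with it by a few mm. Sliding the cassette takes 1 to 5 N by itself, more while it squeezes past the flaps.
- short_cassette: Bystander: short perforated steel cassette, 70 x 50 x 28 mm (a look-alike that stays where it is). Origin at the centre of its underside.
- carton: Bystander: cardboard carton with a paper band, 85 x 45 x 55 mm. Origin at the centre of its underside.
- saline: Bystander: clear bottle with white cap, 64 mm across, 160 mm tall. Origin at the centre of its underside.
- brown_bottle: Bystander: amber bottle, 60 mm across, 150 mm tall. Origin at the centre of its underside.
- pill_jar: Bystander: small white jar, 44 mm across, 65 mm tall. Origin at the centre of its underside.
- steel_pot: Bystander: open steel cup, 76 mm across, 80 mm tall. Origin at the centre of its underside.

How it is judged (in metres and radians):
On the way, in this order (a step that is already met when the one before it is completed fails the run):
1. the cassette stands flat and let go on the loading plate, lengthways before the shut flaps (x of cassette_mid in the frame of gate between -0.17 and -0.05 m and y of cassette_mid in the frame of gate between -0.035 and 0.035 m and z of cassette_mid in the frame of gate between 0.01 and 0.028 m and angle between the x axis of cassette_mid and the x axis of gate, either way round below 0.3 rad and contact force between the fingers and cassette below 0.3 N and value of joint each of flap_left, flap_right below 0.12 rad), for 0.2 s.
2. the cassette is in the gateway, on the floor, with both flaps pushed open (x of cassette_mid in the frame of gate between -0.03 and 0.06 m and z of cassette_mid in the frame of gate between 0.01 and 0.028 m and value of joint each of flap_left, flap_right above 0.8 rad), for 0.05 s.
3. the cassette, wholly past the flaps, presses the buffer in by more than 2.5 mm for 0.3 s (x of cassette_mid in the frame of gate above 0.09 m and value of joint buffer above 0.0025 m and angle between the x axis of cassette_mid and the x axis of gate, either way round below 0.2 rad and z of cassette_mid in the frame of gate between 0.01 and 0.028 m), for 0.3 s.
At the end, for the whole second after the job is handed in: The cassette lies flat and still in the chute, lengthways within 0.2 rad, its centre more than 88 mm beyond the gate line (so its tail is past the flaps), and both flaps are shut within 0.12 rad (x of cassette_mid in the frame of gate above 0.088 m and angle between the x axis of cassette_mid and the x axis of gate, either way round below 0.2 rad and linear speed of cassette below 0.01 m/s and z of cassette_mid in the frame of gate between 0.01 and 0.028 m and value of joint each of flap_left, flap_right below 0.12 rad); the robot touches nothing.
It fails at once if the buffer is driven in more than 7 mm (nearly bottomed) (value of joint buffer above 0.007 m).
It fails at once if the cassette is tipped more than 0.6 rad (angle between cassette_mid's own z axis and vertical above 0.6 rad).
It fails at once if a bystander is moved more than 30 mm (distance of any of short_cassette, carton, saline, brown_bottle, pill_jar, steel_pot from where it was at the start of the episode above 0.03 m).
It also fails if it takes over 72 s, if anything falls off the work surface, if the arm or the gripper's body presses on something with over 40 N, if the wrist force passes 120 N, or if a joint passes its speed limit or range.

### The arm

A 6-joint arm with a two-finger parallel gripper is mounted at the origin on the work surface. World frame = base frame: x ahead of the robot, y to its left, z up, the work surface at z = 0. Lengths are in mm, angles in rad, forces in N, time in s.
With the tool pointing down it reaches from about 325 to 925 mm from the base axis. Payload 3.1 kg.
Tool frame: the origin (TCP) lies at the very end of the fingers, on their centre line; the grasp point (between the pads) lies 19 mm behind it; z points along the fingers, y is the direction in which the jaws open and shut (so a half turn about z gives the same grasp; the last joint's range is limited). The gripper opens to 85 mm and grips with 20 to 120 N. Pads are 22 mm wide; open, the fingers measure 114 mm over their backs; the gripper's body (76 mm by 85 mm) begins 54 mm behind the grasp point. The pads swing forward as they close: fully open they stand 13 mm farther back than shut.
Start: joints at [1.189, 0.217, 1.613, -0, 1.311, -0.112], TCP at [166.567, 602.407, 231.3] pointing down, gripper open.
Joint ranges: [-2.75, 2.75], [-0.78, 2.1], [0.31, 2.55], [-1.13, 4.27], [0.13, 2.63], [-2.58, 2.58]. Speed limits (rad/s): [2.79, 2.79, 3.14, 3.14, 3.14, 3.14].

### API

Orientations are given as a unit quaternion [w, x, y, z].
In Python, from rig import manip gives the robot as it stands.
- The arm moves only by the tool drive_tool, never from a script. Its argument "targets" is one flat list of numbers, 4 for each row, row after row: the shift along the world's x, y, z in cm, then the turn about the world's z in degrees. In form: [x, y, z, twist, x, y, z, twist, ...]. A call has 1 to 12 rows; each row is the pose to reach, as a shift and turn from the pose commanded when the call began; what a row does not reach only later rows make up. A row lasts 1/10 s, in which the tool goes at most 50 mm and 8.59 degrees, less where a joint would pass 70% of its speed; a pose out of reach is approached as far as the arm can. A call with a gripper value outside its range is refused whole. "hand" is the gripper's target within -1 to 1 (fully open at 1, half-way at 0, shut at -1), set as the call begins (left out, the last holds). The fingers move at their own pace and stop on an object; the grip force is fixed at half the most. Time passes only in rows, so rows that repeat a pose let the fingers close. It gives the time, the measured TCP pose, the force and the opening at its end, in the units of the state.
- manip.observe(): the state, without advancing time (a new reading comes with each control period).
- manip.read_camera(name): name is "side" or "top"; returns the picture (420x560x3 uint8, red, green, blue); there is no depth.
- manip.camera_info(name): a dict with "mtx" (3x3 intrinsics, pixels), "xyz" and "orientation" of the camera in the world. Camera axes: x right, y up, looking along -z (the intrinsics and any distortion apply to the point x, -y, -z); pixel columns grow to the right and rows downward; lengths in mm; the calibration is good to about 2 mm. A picture is of the moment at which its call begins. camera_info takes no time and is no camera call.
- manip.job_done(): hands the job in, once; it reports no verdict.
The state is a dict: "time_s": time; "joints": joint angles; "joint_vel": joint speeds; "joint_torque": joint torques, N m; "tool_pos": TCP position; "eef_rot": TCP orientation; "contact_force": force on the tool from outside, world axes, zero at the start; "ft_torque": the same for the moment, N m; "grip_width": opening from 0.0 (shut) to 1.0 (fully open).
Only numpy, scipy, OpenCV 4.12 (cv2) and the standard library are available. Lean on these libraries where they do the work, as an engineer would, in place of code of your own. Each camera call takes 0.05 s, during which the arm holds its last target. There are 200 camera calls.

## Working session

There is one attempt and no reset: what is moved stays moved. The work goes in short steps, Python scripts to look and compute and a tool call to move; the robot and the scene stay as the last step left them, time stands still between calls to the robot, and variables do not carry over. Pictures are saved under pics/ and viewed, about 8 in all and at most 12, crops included, and the job is handed in when it is done.

Besides the shell and the picture viewer there is one more tool, called after "Request:" by a JSON object that holds its "name" and its "arguments". drive_tool: Moves the arm, as the interface text tells. Its arguments: {"type":"object","properties":{"targets":{"type":"array"},"hand":{"type":"number"}},"required":["targets"]}

```bash
mkdir -p pics
python3 - <<'E'
from rig import manip
import cv2
for n in("top","side"):
    cv2.imwrite(f"pics/{n}0.png",manip.read_camera(n)[:,:,::-1]); print(manip.camera_info(n))
print(manip.observe())
E
```

```text
{'mtx': array([[527.60640825,   0.        , 282.57306552],
       [  0.        , 527.60640825, 200.40158922],
       [  0.        ,   0.        ,   1.        ]]), 'xyz': array([ 489.93355011,   71.97964152, 1250.37204644]), 'orientation': array([-0.69802405, -0.02019529,  0.0346691 ,  0.71494938])}
{'mtx': array([[532.06929444,   0.        , 283.30543065],
       [  0.        , 532.06929444, 219.13454792],
       [  0.        ,   0.        ,   1.        ]]), 'xyz': array([ 446.79418787, 1104.37270863,  712.20608084]), 'orientation': array([-0.03592862, -0.03230495,  0.4852305 ,  0.87305033])}
{'time_s': 0.1, 'joints': array([ 1.18877495e+00,  2.17697442e-01,  1.61476614e+00, -2.55669760e-05,
        1.31130432e+00, -1.12190048e-01]), 'joint_vel': array([-3.64069818e-04, -2.35588581e-03, -4.31698098e-03, -2.54369662e-04,
        7.98654598e-05,  1.03140134e-04]), 'joint_torque': array([-1.13083050e-03, -3.98082769e+01, -3.04967093e+01, -2.92526129e-04,
        4.36908624e-03, -2.15806398e-05]), 'tool_pos': array([166.31154958, 601.70866117, 230.09117064]), 'eef_rot': array([-2.54054686e-04,  1.34503400e-01,  9.90912535e-01, -1.05760842e-03]), 'contact_force': array([ 0.1182309 ,  0.89554465, -0.04225246]), 'ft_torque': array([-0.00555554,  0.01259632,  0.01962779]), 'grip_width': 1.0029025721311442}
```

View pics/top0.png

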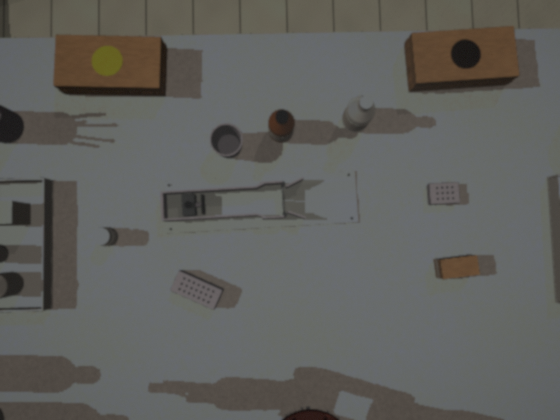

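View pics/side0.png

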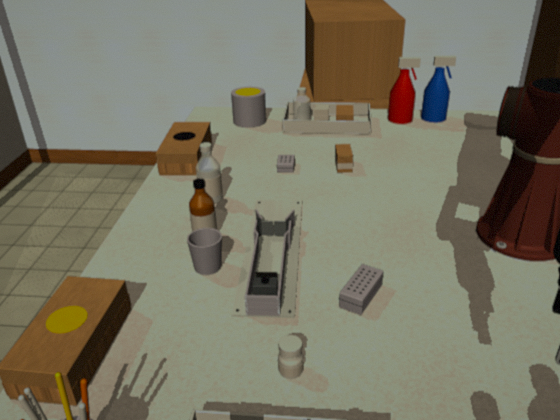

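The top picture shows the long cassette at about (197,289). The chute's floor spans about (163–358, 172–232), with the flaps near (285,201) and the buffer at the left end, so "inwards" is to the left in the image. The short look-alike is at (445,193). The side view agrees with this. Next I'll enlarge the top view.

Run:
```python
import cv2
a=cv2.imread("pics/top0.png")[165:315,155:365]
a=cv2.convertScaleAbs(cv2.resize(a,None,fx=3.8,fy=3.8,interpolation=cv2.INTER_CUBIC),alpha=1.6)
cv2.imwrite("pics/c1.png",a);print(a.shape)
```

```text
(570, 798, 3)
```

View pics/c1.png

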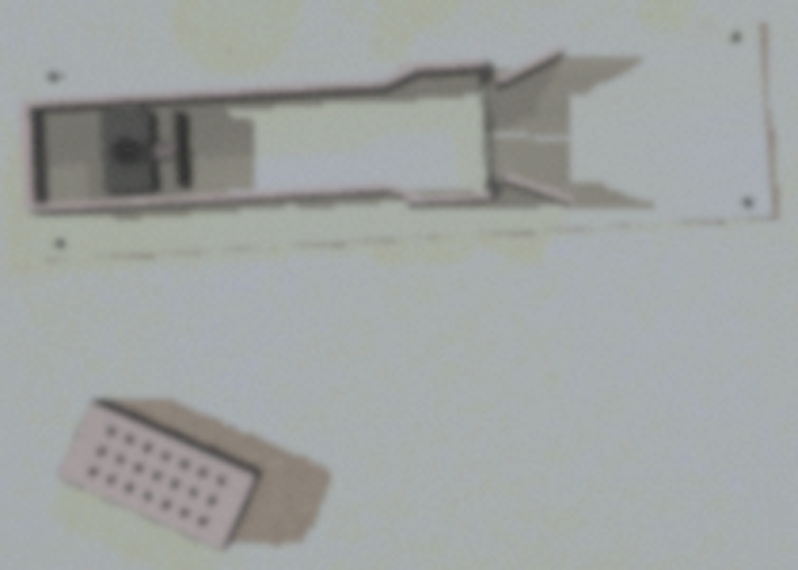

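```bash
cat > h.py <<'E'
import numpy as np
from scipy.spatial.transform import Rotation as R
from rig import manip
def proj(n,px,z):
    c=manip.camera_info(n);K=c["mtx"];q=c["orientation"]
    r=R.from_quat(np.r_[q[1:],q[0]])
    p=np.c_[np.atleast_2d(px),np.ones(len(np.atleast_2d(px)))]@np.linalg.inv(K).T
    d=r.apply(p*[1,-1,-1]); return c["xyz"]+d*((z-c["xyz"][2])/d[:,2])[:,None]
E
python3 - <<'E'
from h import *
f=lambda p:(np.array(p)+.5)/3.8-.5+[155,165]
c=proj("top",f([(97,401),(260,470),(226,548),(60,475)]),40)[:,:2]
print(c.round(1),c.mean(0)); d=(c[1]-c[0])+(c[2]-c[3]);print("cas ang",np.degrees(np.arctan2(d[1],d[0])),np.linalg.norm(d)/2)
s=proj("top",f([(736,37),(748,202),(57,76),(60,243)]),4)[:,:2];print(s.round(1))
e=proj("top",f([(763,23),(776,217)]),4)[:,:2];print(e.round(1))
a=(s[:2].mean(0)-s[2:].mean(0));u=-a/np.linalg.norm(a)
print("inward",u,np.degrees(np.arctan2(u[1],u[0])),np.linalg.norm(a))
g=e.mean(0)+175*u;print("gate",g,"plate",g-110*u)
h=proj("top",f([(490,68),(493,192)]),54)[:,:2];print("posts",h,h.mean(0))
b=proj("top",f([(183,112),(184,188)]),39)[:,:2];print("buf",[(x-g)@u for x in b])
print("end wall", [(x-g)@u for x in proj("top",f([(28,105),(33,212)]),54)[:,:2]])
print("edge mid lat",[(x-g)@[-u[1],u[0]] for x in (e.mean(0),s.mean(0),h.mean(0))])
E
```

```text
[[430.4 282.4]
 [387.1 185.9]
 [341.7 206.8]
 [387.2 304.7]] [386.59550394 244.9335779 ]
cas ang -114.58613780951144 106.89135269582039
[[ 645.2 -113.1]
 [ 541.5 -117. ]
 [ 630.2  311.5]
 [ 526.3  310.5]]
[[ 653.7 -130.4]
 [ 531.7 -134.2]]
inward [-0.03542606  0.9993723 ] 92.03018874727647 426.2757343538751
gate [586.4690093   42.61024462] plate [590.36587633 -67.32070838]
posts [[623.515581    43.01398828]
 [549.00026936  43.07404849]] [586.25792518  43.04401839]
buf [np.float64(185.72556709834538), np.float64(187.35274894714948)]
end wall [np.float64(275.70387513793514), np.float64(275.4606070599426)]
edge mid lat [np.float64(2.5114355239322348e-14), np.float64(-1.2584825685450336), np.float64(0.19558472605897614)]
```

Request:
{"name": "drive_tool", "arguments": {"targets": [2,-3.2,-1,-8.2,4,-6.5,-2,-16.5,6,-9.8,-3,-24.8,8,-13,-4,-33,10,-16.3,-5,-41.2,12,-19.5,-6,-49.5,14,-22.8,-7,-57.8,16,-26,-8.5,-66,18,-29.3,-10,-74.2,20,-32.5,-11.5,-82.5,21.5,-34.8,-12.5,-90.8,22,-35.75,-13,-99], "hand": 1}}

```text
time_s: 1.3
tool_pos: [386.7, 242.4, 99.9]
eef_rot: [0.0, 0.843, 0.538, -0.001]
contact_force: [-0.3, 0.4, 0.6]
grip_width: 0.999
```

Request:
{"name": "drive_tool", "arguments": {"targets": [0,0,0,0,0,0,0,0,0,0,0,0]}}

```text
time_s: 1.6
tool_pos: [386.4, 245.6, 101.6]
eef_rot: [-0.0, 0.84, 0.542, 0.0]
contact_force: [-0.1, -0.6, -0.3]
grip_width: 1.002
```

Run:
```python
from h import *
import cv2
a=manip.read_camera("top")[:,:,::-1][165:365,130:400];b=manip.read_camera("side")[:,:,::-1][180:330,220:420]
a=cv2.resize(a,(540,400),interpolation=2);b=cv2.resize(b,(400,300),interpolation=2)
b=cv2.copyMakeBorder(b,0,100,0,0,0)[:,:260+0] if 0 else cv2.resize(b,(260,195))
o=np.zeros((400,800,3),'u1');o[:,:540]=a;o[:195,540:]=b
cv2.imwrite("pics/c2.png",cv2.convertScaleAbs(o,alpha=1.6))
```

```text
(no output)
```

View pics/c2.png

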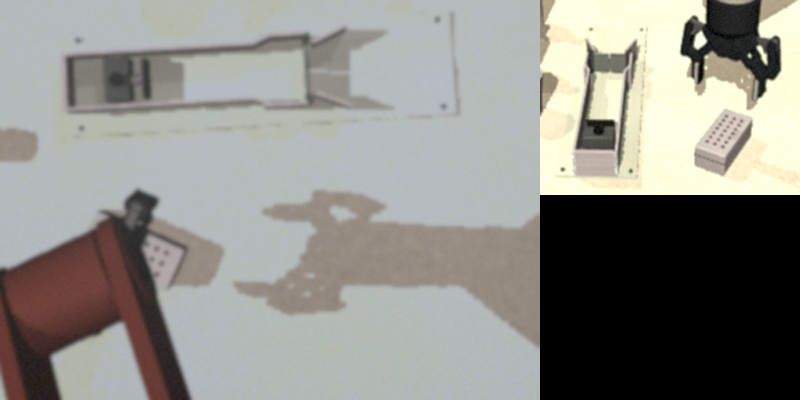

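Run:
```python
from h import *
print(proj("side",[(340.8,251.5),(390.8,255),(365.8,253)],113))
f=lambda p:(np.array(p)-[540,0])/1.3+[220,180]
c=proj("side",f([(730,110),(752,123),(723,160),(696,148)]),40)[:,:2];print(c,c.mean(0))
```

```text
[[428.03702109 255.53534631 113.        ]
 [332.85583225 261.03882229 113.        ]
 [380.10626799 257.47344983 113.        ]]
[[372.78299271 196.28652411]
 [339.78905834 228.17970812]
 [387.50054238 319.43766928]
 [426.90676616 294.92224902]] [381.7448399  259.70653763]
```

The picture shows the open jaws straddling the cassette, and the side-view offsets agree with that. I'll descend and grip.

Request:
{"name": "drive_tool", "arguments": {"targets": [0,0,-3,0,0,0,-6,0,0,0,-8,0,0,0,-9,0,0,0,-9.4,0,0,0,-9.4,0]}}

```text
time_s: 2.3
tool_pos: [386.7, 245.3, 7.5]
eef_rot: [0.0, 0.841, 0.542, 0.0]
contact_force: [-1.3, 0.6, -0.8]
grip_width: 1.002
```

Request:
{"name": "drive_tool", "arguments": {"targets": [0,0,0,0,0,0,0,0,0,0,0,0,0,0,0,0,0,0,0,0,0,0,0,0,0,0,0,0,0,0,0,0], "hand": -1}}

```text
time_s: 3.1
tool_pos: [387.0, 245.5, 8.5]
eef_rot: [-0.0, 0.841, 0.541, 0.001]
contact_force: [-1.2, 0.7, 5.1]
grip_width: 0.573
```

Request:
{"name": "drive_tool", "arguments": {"targets": [0,0,1,0,0,0,3,0,0,0,5,0,0,0,7,0,0,0,8,0,0,0,8,0,0,0,8,0]}}

```text
time_s: 3.8
tool_pos: [386.0, 244.6, 86.8]
eef_rot: [-0.0, 0.841, 0.541, -0.0]
contact_force: [0.2, -0.2, -3.6]
grip_width: 0.574
```

Request:
{"name": "drive_tool", "arguments": {"targets": [1,-1.5,1,1,3,-4.6,2,4,5.5,-8.4,3,7.5,8,-12.2,3,11,10.5,-16,3,14.5,13,-19.9,3,18,15.5,-23.7,3,21.5,17.5,-26.8,3,24,19,-29,3,25.5,20,-30.6,2,26.5,20.4,-31.2,0,26.5,20.4,-31.2,-2,26.5]}}

```text
time_s: 5.0
tool_pos: [590.6, -68.5, 65.2]
eef_rot: [-0.0, 0.695, 0.719, -0.0]
contact_force: [0.6, -0.8, -4.7]
grip_width: 0.575
```

Request:
{"name": "drive_tool", "arguments": {"targets": [0,0,-1,0,0,0,-1,0,0,0,-1,0,0,0,-1,0]}}

```text
time_s: 5.4
tool_pos: [591.5, -67.0, 58.3]
eef_rot: [0.001, 0.694, 0.72, 0.001]
contact_force: [-1.1, 0.1, -4.2]
grip_width: 0.575
```

Run:
```python
from h import *
import cv2
a=manip.read_camera("top")[:,:,::-1][150:250,150:380];b=manip.read_camera("side")[:,:,::-1][150:330,200:400]
a=cv2.resize(a,(800,348),interpolation=2)
cv2.imwrite("pics/c3.png",cv2.convertScaleAbs(a,alpha=1.6));cv2.imwrite("pics/c3s.png",cv2.convertScaleAbs(cv2.resize(b,(660,594),interpolation=2),alpha=1.4))
s=manip.observe();print(s["tool_pos"],s["eef_rot"],s["contact_force"])
```

```text
[591.63368239 -67.11675039  58.68435185] [1.09972873e-03 6.94248856e-01 7.19733920e-01 6.32756873e-04] [-0.2115268   0.75208042 -3.94240818]
```

View pics/c3s.png

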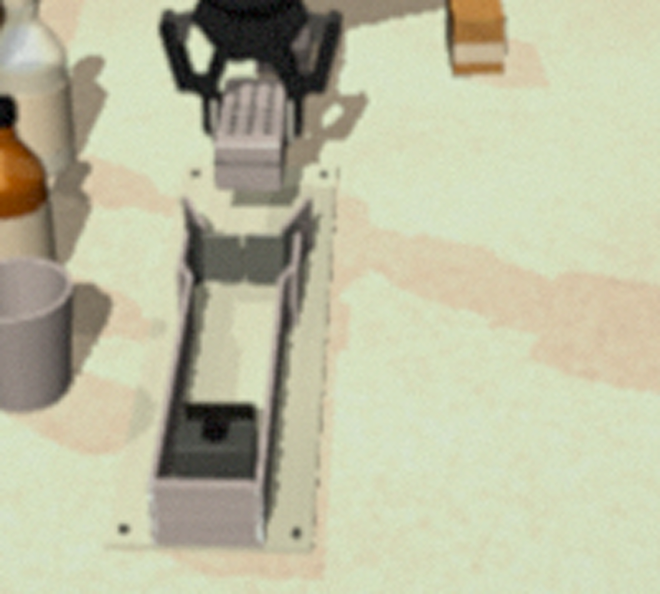

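The side view shows the held cassette in line with the chute above the plate. The flaps are shut at about (245,255). I'll lower it.

Request:
{"name": "drive_tool", "arguments": {"targets": [0,0,-1.5,0,0,0,-3,0,0,0,-3.8,0,0,0,-4.2,0,0,0,-4.4,0,0,0,-4.5,0,0,0,-4.5,0]}}

```text
time_s: 6.2
tool_pos: [591.1, -67.2, 12.7]
eef_rot: [0.001, 0.694, 0.72, 0.0]
contact_force: [-0.9, 0.3, -2.7]
grip_width: 0.575
```

Request:
{"name": "drive_tool", "arguments": {"targets": [0,0,-0.05,0,0,0,-0.1,0,0,0,-0.1,0]}}

```text
time_s: 6.5
tool_pos: [591.3, -67.2, 12.6]
eef_rot: [0.0, 0.694, 0.72, 0.0]
contact_force: [-1.8, 0.6, 5.5]
grip_width: 0.578
```

Contact is confirmed. I'll let go, then rise.

Request:
{"name": "drive_tool", "arguments": {"targets": [0,0,0,0,0,0,0,0,0,0,0,0,0,0,0,0,0,0,0,0,0,0,0,0,0,0,0,0,0,0,0,0], "hand": 1}}

```text
time_s: 7.3
tool_pos: [590.6, -67.1, 11.3]
eef_rot: [0.0, 0.694, 0.72, 0.0]
contact_force: [0.4, 0.0, -0.6]
grip_width: 1.0
```

Request:
{"name": "drive_tool", "arguments": {"targets": [0,0,1,0,0,0,3,0,0,0,6,0,0,0,9,0,0,-3,10,0,0,-7,10,0,0,-10.5,10,0,0,-10.5,10,0,0,-10.5,10,0]}}

```text
time_s: 8.2
tool_pos: [590.6, -172.8, 112.0]
eef_rot: [0.0, 0.695, 0.719, 0.0]
contact_force: [0.1, 0.0, 1.1]
grip_width: 1.003
```

Run:
```python
from h import *
import cv2
a=manip.read_camera("top")[:,:,::-1][150:250,220:420]
a=cv2.resize(a,(800,400),interpolation=2)
cv2.imwrite("pics/c4.png",cv2.convertScaleAbs(a,alpha=1.6))
b=manip.read_camera("side")[:,:,::-1][150:330,200:400]
cv2.imwrite("pics/c4s.png",cv2.convertScaleAbs(cv2.resize(b,(660,594),interpolation=2),alpha=1.4))
s=manip.observe();print(s["tool_pos"],s["eef_rot"],s["contact_force"])
```

```text
[ 590.3994873  -171.24542951  111.41306357] [-3.11228576e-04  6.94266016e-01  7.19718406e-01  1.36093993e-04] [ 0.0897404   0.4516022  -0.40572922]
```

View pics/c4.png

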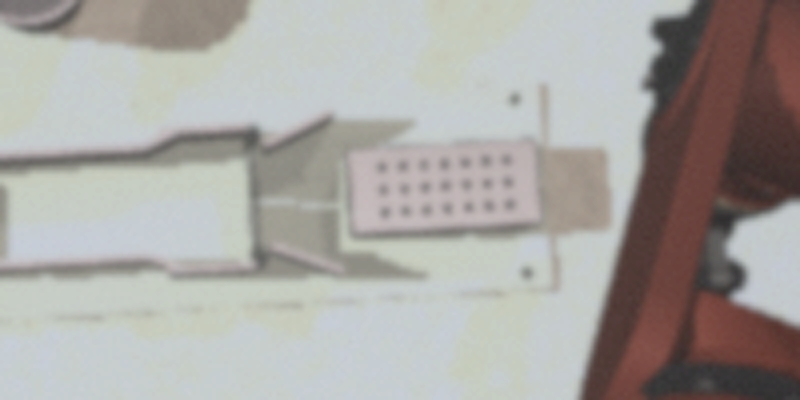

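Run:
```python
from h import *
f=lambda p:(np.array(p)+.5)/4-.5+[220,150]
c=proj("top",f([(346,150),(536,143),(541,222),(352,236)]),44)[:,:2];u=np.array([-.0354,.9994]);v=np.array([-u[1],u[0]]);g=np.array([586.4,42.8])
print(c.round(1),c.mean(0)); d=c[0]-c[1]+c[3]-c[2];print(np.degrees(np.arctan2(d[1],d[0])))
print([( (x-g)@u,(x-g)@v) for x in [*c,c.mean(0)]])
```

```text
[[ 612.8   -8.8]
 [ 614.4 -118.5]
 [ 568.7 -119.8]
 [ 563.2  -10.9]] [589.78903706 -64.50485804]
91.85130150219067
[(np.float64(-52.53220027783306), np.float64(-24.584320404868457)), (np.float64(-162.21657525220627), np.float64(-22.26505788048956)), (np.float64(-161.87241804495432), np.float64(23.426745566683277)), (np.float64(-52.82059457947495), np.float64(25.0689860508972)), (np.float64(-107.36044703861715), np.float64(0.4115883330556422))]
```

The cassette lies let go on the plate, centred (y≈0.4 mm), aligned, at x≈−107 mm, and the flaps are shut. I'll close the fingers behind its tail.

Request:
{"name": "drive_tool", "arguments": {"targets": [0.3,0.5,-2,0,0.3,1,-5,0,0.3,1.5,-8,0,0.3,1.5,-9.5,0,0.3,1.5,-9.7,0,0.3,1.5,-9.7,0,0.3,1.5,-9.7,0,0.3,1.5,-9.7,0,0.3,1.5,-9.7,0], "hand": -1}}

```text
time_s: 9.2
tool_pos: [594.6, -157.7, 15.8]
eef_rot: [0.001, 0.694, 0.72, 0.0]
contact_force: [-0.5, -0.6, 0.2]
grip_width: -0.001
```

Request:
{"name": "drive_tool", "arguments": {"targets": [0,0.5,0,0,0,1,0,0,-0.1,1.5,0,0,-0.1,2,0,0,-0.1,2.5,0,0,-0.1,3,0,0,-0.1,3.5,0,0,-0.1,4,0,0,-0.1,4,0]}}

```text
invalid input
```

Request:
{"name": "drive_tool", "arguments": {"targets": [0,0.5,0,0,0,1,0,0,-0.05,1.5,0,0,-0.05,2,0,0,-0.1,2.5,0,0,-0.1,3,0,0,-0.1,3.5,0,0,-0.1,4,0,0], "hand": -1}}

```text
time_s: 10.0
tool_pos: [592.5, -117.0, 14.2]
eef_rot: [0.0, 0.694, 0.72, -0.0]
contact_force: [-0.2, -2.4, -0.8]
grip_width: 0.002
```

Request:
{"name": "drive_tool", "arguments": {"targets": [0,0.6,0,0,-0.05,1.2,0,0,-0.06,1.8,0,0,-0.1,2.4,0,0,-0.1,3,0,0,-0.13,3.6,0,0,-0.15,4.2,0,0,-0.17,4.8,0,0,-0.2,5.4,0,0,-0.2,6,0,0], "hand": -1}}

```text
time_s: 11.0
tool_pos: [592.6, -61.9, 15.6]
eef_rot: [0.005, 0.694, 0.72, -0.002]
contact_force: [1.0, -13.3, -1.9]
grip_width: 0.0
```

Request:
{"name": "drive_tool", "arguments": {"targets": [0,0.6,0,0,-0.05,1.2,0,0,-0.06,1.8,0,0,-0.1,2.4,0,0,-0.1,3,0,0,-0.13,3.6,0,0,-0.15,4.2,0,0,-0.17,4.8,0,0,-0.2,5.4,0,0,-0.2,6,0,0], "hand": -1}}

```text
time_s: 12.0
tool_pos: [588.4, 3.4, 14.3]
eef_rot: [-0.0, 0.694, 0.72, -0.0]
contact_force: [-0.7, -4.7, -1.1]
grip_width: 0.001
```

Run:
```python
from h import *
import cv2
b=manip.read_camera("side")[:,:,::-1][150:330,200:400]
cv2.imwrite("pics/c5s.png",cv2.convertScaleAbs(cv2.resize(b,(660,594),interpolation=2),alpha=1.4))
s=manip.observe();print(s["tool_pos"],s["eef_rot"],s["contact_force"])
```

```text
[588.36183799   4.42771501  14.23380652] [-4.40539023e-04  6.94281686e-01  7.19703198e-01  2.29863747e-04] [ 0.85502977 -1.82178313 -0.40860268]
```

View pics/c5s.png

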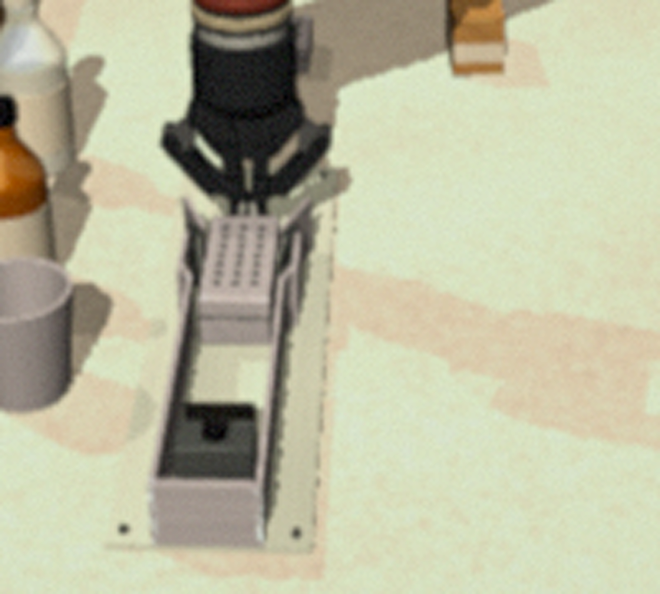

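Run:
```python
from h import *
u=np.array([-.0354,.9994]);g=np.array([586.4,42.8])
f=lambda p:(np.array(p)+.5)/3.3-.5+[200,150]
for p,z in [((235,304),44),((235,313),44),((220,403),39),((220,412),39),((212,430),39),((234,215),44)]: print(p,(proj("side",f([p]),z)[0,:2]-g)@u)
```

```text
(235, 304) 87.48155502404641
(235, 313) 98.1811090199279
(220, 403) 190.56895440391895
(220, 412) 199.7296683850312
(212, 430) 217.82293084115918
(234, 215) -27.963912498208128
```

The cassette is in the gateway with both flaps pushed open. The gap to the buffer looks like 95–100 mm, so I'll advance 60 mm and then feel in small steps.

Request:
{"name": "drive_tool", "arguments": {"targets": [0,0.6,0,0,-0.05,1.2,0,0,-0.06,1.8,0,0,-0.1,2.4,0,0,-0.1,3,0,0,-0.13,3.6,0,0,-0.15,4.2,0,0,-0.17,4.8,0,0,-0.2,5.4,0,0,-0.2,6,0,0,-0.2,6,0,0], "hand": -1}}

```text
time_s: 13.15
tool_pos: [586.4, 64.4, 14.3]
eef_rot: [-0.001, 0.694, 0.72, 0.0]
contact_force: [-0.2, 0.0, -0.2]
grip_width: 0.001
```

Request:
{"name": "drive_tool", "arguments": {"targets": [0,0.2,0,0,-0.02,0.4,0,0,-0.02,0.6,0,0,-0.03,0.8,0,0,-0.03,1,0,0], "hand": -1}}

```text
time_s: 13.65
tool_pos: [586.3, 72.9, 14.3]
eef_rot: [0.0, 0.694, 0.72, 0.0]
contact_force: [0.0, -4.0, -0.4]
grip_width: 0.001
```

Run:
```python
from h import *
import cv2
b=manip.read_camera("side")[:,:,::-1][180:330,210:360]
cv2.imwrite("pics/c6s.png",cv2.convertScaleAbs(cv2.resize(b,(600,600),interpolation=2),alpha=1.4))
s=manip.observe();print(s["tool_pos"],s["eef_rot"],s["contact_force"])
```

```text
[586.28556113  73.26908801  14.32918886] [-7.27536609e-05  6.94431959e-01  7.19558360e-01  1.22987354e-04] [ 0.06080564 -4.91520285 -1.49679907]
```

View pics/c6s.png

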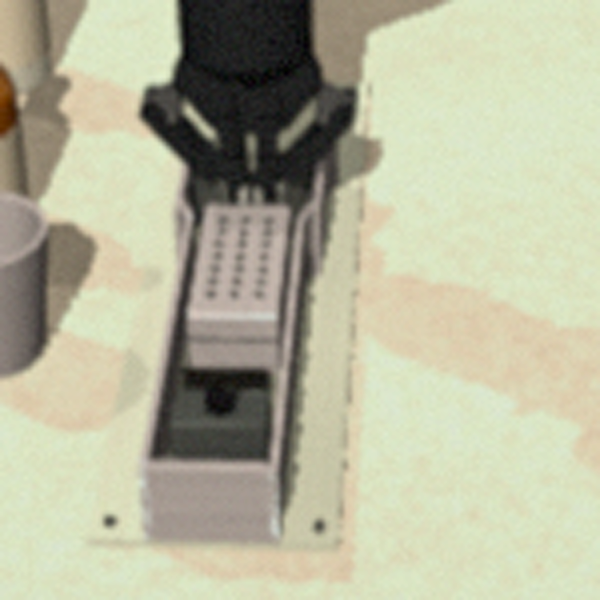

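Flat and centred, with roughly 25–35 mm to go; the sliding force is about 4–5 N. I'll creep from here.

Request:
{"name": "drive_tool", "arguments": {"targets": [0,0.15,0,0,0,0.3,0,0,-0.02,0.45,0,0,-0.02,0.6,0,0,-0.03,0.75,0,0,-0.03,0.9,0,0,-0.04,1.05,0,0,-0.04,1.2,0,0,-0.05,1.35,0,0,-0.05,1.5,0,0], "hand": -1}}

```text
time_s: 14.7
tool_pos: [585.8, 88.0, 14.4]
eef_rot: [0.0, 0.694, 0.72, 0.0]
contact_force: [0.9, -2.5, -0.1]
grip_width: -0.001
```

Request:
{"name": "drive_tool", "arguments": {"targets": [0,0.1,0,0,0,0.2,0,0,-0.01,0.3,0,0], "hand": -1}}

```text
time_s: 15.0
tool_pos: [585.8, 90.9, 14.4]
eef_rot: [0.0, 0.694, 0.72, 0.0]
contact_force: [-0.0, -4.0, 2.6]
grip_width: -0.003
```

Request:
{"name": "drive_tool", "arguments": {"targets": [0,0.1,0,0,0,0.2,0,0,-0.01,0.3,0,0], "hand": -1}}

```text
time_s: 15.3
tool_pos: [585.8, 93.9, 14.5]
eef_rot: [0.0, 0.694, 0.72, 0.0]
contact_force: [0.3, -3.9, 1.3]
grip_width: 0.004
```

Request:
{"name": "drive_tool", "arguments": {"targets": [0,0.1,0,0,-0.01,0.2,0,0], "hand": -1}}

```text
time_s: 15.5
tool_pos: [585.6, 95.9, 14.4]
eef_rot: [0.0, 0.694, 0.72, 0.0]
contact_force: [0.4, -3.4, 2.0]
grip_width: -0.001
```

Request:
{"name": "drive_tool", "arguments": {"targets": [0,0.1,0,0,-0.01,0.2,0,0], "hand": -1}}

```text
time_s: 15.7
tool_pos: [585.5, 97.9, 14.4]
eef_rot: [0.0, 0.694, 0.72, 0.0]
contact_force: [-0.3, -3.9, 2.4]
grip_width: -0.003
```

Request:
{"name": "drive_tool", "arguments": {"targets": [0,0.1,0,0,-0.01,0.2,0,0], "hand": -1}}

```text
time_s: 15.9
tool_pos: [585.4, 99.9, 14.4]
eef_rot: [0.0, 0.694, 0.72, 0.0]
contact_force: [-0.0, -4.1, 1.4]
grip_width: -0.001
```

Request:
{"name": "drive_tool", "arguments": {"targets": [0,0.1,0,0,-0.01,0.2,0,0], "hand": -1}}

```text
time_s: 16.1
tool_pos: [585.3, 101.9, 14.4]
eef_rot: [0.0, 0.694, 0.72, 0.0]
contact_force: [0.0, -3.6, 2.3]
grip_width: 0.001
```

Request:
{"name": "drive_tool", "arguments": {"targets": [0,0.1,0,0,-0.01,0.2,0,0], "hand": -1}}

```text
time_s: 16.3
tool_pos: [585.2, 103.9, 14.4]
eef_rot: [0.0, 0.694, 0.72, 0.0]
contact_force: [-0.1, -4.0, 3.4]
grip_width: -0.003
```

Request:
{"name": "drive_tool", "arguments": {"targets": [0,0.1,0,0,-0.01,0.2,0,0], "hand": -1}}

```text
time_s: 16.5
tool_pos: [585.1, 105.9, 14.4]
eef_rot: [0.0, 0.694, 0.72, 0.0]
contact_force: [0.7, -4.7, 2.8]
grip_width: -0.001
```

Request:
{"name": "drive_tool", "arguments": {"targets": [0,0.05,0,0,0,0.1,0,0], "hand": -1}}

```text
time_s: 16.7
tool_pos: [585.1, 106.9, 14.4]
eef_rot: [0.0, 0.694, 0.72, 0.0]
contact_force: [-0.9, -4.9, 3.5]
grip_width: 0.001
```

Request:
{"name": "drive_tool", "arguments": {"targets": [0,0.05,0,0,-0.01,0.1,0,0], "hand": -1}}

```text
time_s: 16.9
tool_pos: [585.1, 107.9, 14.5]
eef_rot: [0.0, 0.694, 0.72, 0.0]
contact_force: [-0.1, -5.3, 2.6]
grip_width: 0.001
```

Request:
{"name": "drive_tool", "arguments": {"targets": [0,0.05,0,0,0,0.1,0,0], "hand": -1}}

```text
time_s: 17.1
tool_pos: [585.0, 108.8, 14.4]
eef_rot: [0.0, 0.694, 0.72, 0.0]
contact_force: [0.2, -4.5, 4.1]
grip_width: 0.002
```

Run:
```python
from h import *
import cv2
b=manip.read_camera("side")[:,:,::-1][235:320,235:320]
cv2.imwrite("pics/c7s.png",cv2.convertScaleAbs(cv2.resize(b,(595,595),interpolation=2),alpha=2))
s=manip.observe();print(s["tool_pos"],s["contact_force"])
```

```text
[584.99414275 108.93161742  14.44320936] [ 0.8127445  -4.94140502  4.02664487]
```

View pics/c7s.png

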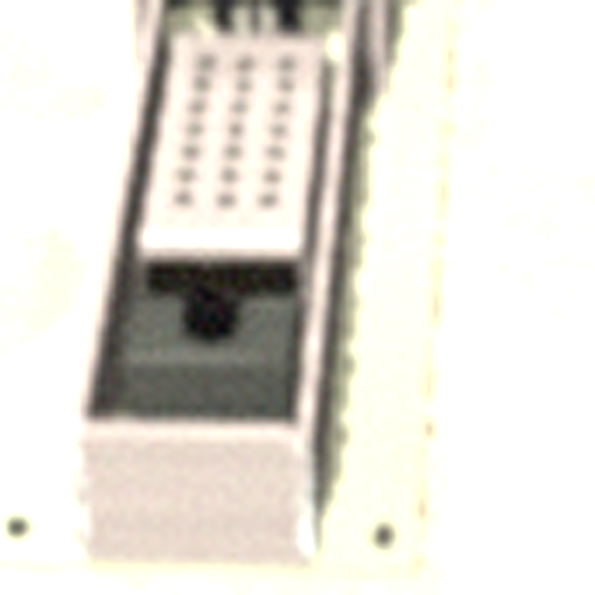

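The front edge of the cassette is right at the buffer plate (row ≈262 in the crop), but no clear force jump yet. I'll continue in 1 mm steps.

Request:
{"name": "drive_tool", "arguments": {"targets": [0,0.05,0,0,0,0.1,0,0], "hand": -1}}

```text
time_s: 17.35
tool_pos: [585.0, 109.8, 14.4]
eef_rot: [0.0, 0.694, 0.72, -0.0]
contact_force: [-0.1, -5.5, 3.6]
grip_width: -0.003
```

Request:
{"name": "drive_tool", "arguments": {"targets": [0,0.05,0,0,-0.01,0.1,0,0], "hand": -1}}

```text
time_s: 17.55
tool_pos: [585.0, 110.4, 14.5]
eef_rot: [0.0, 0.694, 0.72, -0.0]
contact_force: [1.0, -7.6, 3.3]
grip_width: -0.004
```

Request:
{"name": "drive_tool", "arguments": {"targets": [0,0.05,0,0,-0.01,0.1,0,0], "hand": -1}}

```text
time_s: 17.75
tool_pos: [584.9, 110.7, 14.4]
eef_rot: [0.001, 0.694, 0.72, -0.001]
contact_force: [-0.3, -8.9, 3.4]
grip_width: -0.001
```

Request:
{"name": "drive_tool", "arguments": {"targets": [0,0.05,0,0,0,0.1,0,0], "hand": -1}}

```text
time_s: 17.95
tool_pos: [584.9, 111.4, 14.4]
eef_rot: [0.001, 0.694, 0.72, -0.001]
contact_force: [0.5, -9.9, 3.4]
grip_width: -0.001
```

Contact began at y≈110, and the buffer is now in about 1.5 mm.

Request:
{"name": "drive_tool", "arguments": {"targets": [0,0.05,0,0,0,0.1,0,0,0,0.15,0,0], "hand": -1}}

```text
time_s: 18.25
tool_pos: [585.0, 112.3, 14.5]
eef_rot: [0.001, 0.694, 0.72, -0.001]
contact_force: [-0.0, -12.0, 4.2]
grip_width: -0.002
```

Request:
{"name": "drive_tool", "arguments": {"targets": [0,0.05,0,0,0,0.1,0,0], "hand": -1}}

```text
time_s: 18.45
tool_pos: [584.9, 112.9, 14.5]
eef_rot: [0.001, 0.694, 0.72, -0.002]
contact_force: [0.1, -12.2, 4.0]
grip_width: 0.006
```

Request:
{"name": "drive_tool", "arguments": {"targets": [0,0.05,0,0,0,0.1,0,0,0,0.15,0,0,0,0.15,0,0,0,0.15,0,0], "hand": -1}}

```text
time_s: 18.95
tool_pos: [584.9, 113.9, 14.5]
eef_rot: [0.002, 0.694, 0.72, -0.002]
contact_force: [-1.1, -13.1, 3.5]
grip_width: 0.001
```

Request:
{"name": "drive_tool", "arguments": {"targets": [0,0,0,0,0,0,0,0,0,0,0,0,0,0,0,0,0,0,0,0], "hand": -1}}

```text
time_s: 19.45
tool_pos: [584.9, 113.9, 14.5]
eef_rot: [0.002, 0.694, 0.72, -0.002]
contact_force: [-0.1, -13.4, 4.6]
grip_width: 0.0
```

The buffer is pressed in about 4 mm (13.4 N) and has been held for over 0.5 s. I'll back off and lift out.

Request:
{"name": "drive_tool", "arguments": {"targets": [0,-0.2,0,0,0,-0.4,0,0,0,-0.6,0,0,0.03,-0.9,0,0,0.03,-1.2,0,0,0.03,-1.2,0,0], "hand": -1}}

```text
time_s: 20.05
tool_pos: [584.2, 105.1, 13.7]
eef_rot: [-0.001, 0.694, 0.72, -0.0]
contact_force: [0.1, 1.0, -0.2]
grip_width: -0.005
```

Request:
{"name": "drive_tool", "arguments": {"targets": [0,0,1,0,0,0,3,0,0,0,6,0,0,0,9,0,0,0,13,0,-2,-4,16,0,-5,-8,18,0,-8,-12,18,0,-10,-16,18,0,-10,-16,18,0,-10,-16,18,0], "hand": -1}}

```text
time_s: 21.15
tool_pos: [484.8, -55.8, 195.1]
eef_rot: [0.0, 0.695, 0.719, 0.001]
contact_force: [0.6, 0.6, -1.2]
grip_width: 0.001
```

Run:
```python
from h import *
import cv2
b=manip.read_camera("side")[:,:,::-1][200:320,220:340];a=manip.read_camera("top")[:,:,::-1][160:240,155:315]
o=np.zeros((480,800,3),'u1');o[:400,:400]=cv2.resize(b,(400,400),interpolation=2);o[:200,400:]=cv2.resize(a,(400,200),interpolation=2)
cv2.imwrite("pics/c8.png",cv2.convertScaleAbs(o,alpha=1.5))
s=manip.observe();print(s["tool_pos"],s["contact_force"])
```

```text
[485.49916477 -54.41277934 194.75372248] [-0.16603616 -0.47711248 -0.09665537]
```

View pics/c8.png

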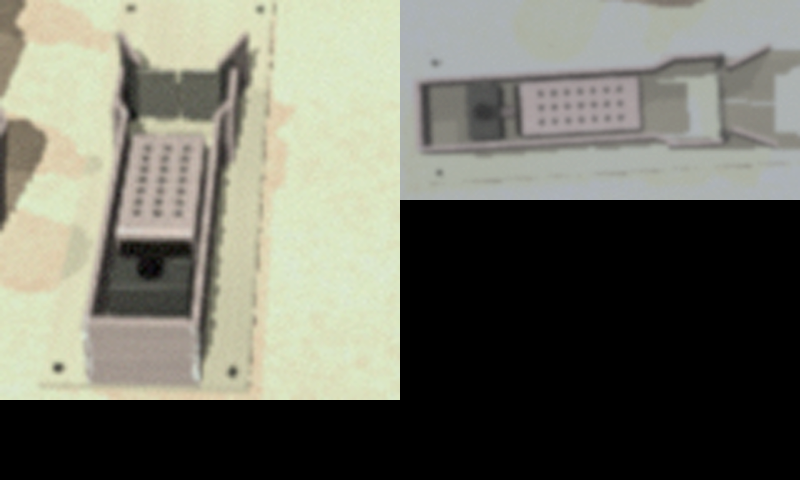

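The cassette lies flat against the buffer, lengthways in the bay. Both flaps are shut behind it (about (175,95) in the left view), and the arm is clear.

```bash
python3 -c "
from rig import manip
print(manip.job_done())"
```

```text
the job is handed in; nothing more can be done
None
```

The cassette is back in the chute, and I handed the job in at about 21 s of the 72 s allowed. No verdict is reported.

- **Loading:** I gripped the cassette across its width and set it lengthways on the loading plate. It came to rest at x ≈ −107 mm and y ≈ 0.4 mm, within 1° of the chute axis, and I let go of it there with the flaps shut.
- **Pushing:** With the fingers shut, I pushed it in through both flaps and felt the buffer at TCP y ≈ 110 mm.
- **Pressing home:** The buffer went in about 4 mm and was held there for over 0.5 s. Force (13.4 N) and finger travel gave the same figure. I then backed off and lifted the fingers out.
- **Last check:** The final pictures show the cassette flat against the buffer, both flaps shut behind it and the arm clear, with the force reading near zero. I compared the bystanders only by eye in earlier crops, and did not measure them.
- **Problem on the way:** One move call was refused as invalid input. I sent it again in slightly changed form, and nothing had moved in between.

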